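Open the dust-filter box of the gas analyser

ROBOT

A 6-joint arm with a two-finger parallel gripper is mounted at the origin on the work surface. World frame = base frame: x ahead of the robot, y to its left, z up, the work surface at z = 0. Lengths are in mm, angles in rad, forces in N, time in s.
With the tool pointing down it reaches from about 400 to 925 mm from the base axis. Payload 12.5 kg.
Tool frame: the origin (TCP) lies at the very end of the fingers, on their centre line; the grasp point (between the pads) lies grip_depth behind it (grip_depth is the distance from the TCP to the grasp point, in mm); z points along the fingers, y is the line along which they close (so a half turn about z gives the same grasp; the last joint's range is limited). The gripper opens to 95 mm and grips with 3 to 60 N. Pads are 20 mm wide; open, the fingers measure 119 mm over their backs; the gripper's body (75 mm by 180 mm) begins 59 mm behind the grasp point.
Start: joints at [-1.256, 0.491, 1.559, -0, 1.092, -0.106], TCP at [255.331, -570.485, 214.661] pointing down, gripper open.
Joint ranges: [-3.1, 3.1], [-0.84, 2.19], [0.05, 2.79], [-1.13, 4.28], [0.06, 2.93], [-2.69, 2.69]. Speed limits (rad/s): [2.22, 2.22, 2.79, 3.14, 3.14, 3.14].

INTERFACE

Orientations are given as [roll, pitch, yaw] about the fixed x, y, z axes, in that order (R = Rz(yaw) Ry(pitch) Rx(roll)).
In Python, from cell import state, read_camera, job_done, grip_depth gives the robot as it stands.
- The arm moves only by the tool drive_tool, never from a script. Its argument "targets" is a list of rows, each an object with "jaw": the opening, from 0 (shut) to 1 (fully open); "travel": the shift along the tool's x, y, z in m, a list of three; "twist": the turn about the tool's z in rad. In form: [{"jaw": jaw, "travel": [tx, ty, tz], "twist": twist}, ...]. A call has 1 to 8 rows; each row is the pose to reach, as a shift and turn from the pose commanded when the call began, along the tool's axes at that moment; what a row does not reach only later rows make up. A row lasts 1/12 s, in which the tool goes at most 41.7 mm and 7.16 degrees, less where a joint would pass 70% of its speed; a pose out of reach is approached as far as the arm can. A call with a gripper value outside its range is refused whole. The fingers move at their own pace and stop on an object; the grip force is fixed at half the most. Time passes only in rows, so rows that repeat a pose let the fingers close. It gives the time, the measured TCP pose, the force, the opening and the grip force at its end, in the units of the state.
- state(): the state, without advancing time (a new reading comes with each control period).
- read_camera(name): name is "side" or "top"; returns a dict with "frame" (384x512x3 uint8, red, green, blue), "fx", "fy", "cx", "cy" (pixels), "R" (3x3) and "t" (3): a world point X has camera coordinates R X + t. Camera axes: x right, y down, z forward; pixel columns grow to the right and rows downward; lengths in mm; the calibration is good to about 2 mm. A picture is of the moment at which its call begins. There is no depth.
- job_done(): hands the job in; it is judged then, once.
The state is a dict: "t": time; "joints": joint angles; "qvel": joint speeds; "tau": joint torques, N m; "eef_pos": TCP position; "tcp_rot": TCP orientation; "ft_force": force on the tool from outside, world axes, zero at the start; "moment": the same for the moment, N m; "opening": opening from 0.0 (shut) to 1.0 (fully open); "grip_force": force on a finger pad.
Only numpy, scipy, OpenCV 4.12 (cv2) and the standard library are available. Lean on these libraries where they do the work, as an engineer would, in place of code of your own. Each camera call takes 0.05 s, during which the arm holds its last target. There are 200 camera calls.

TASK

Open the analyser's dust-filter box to expose the filter: press the orange snap tab all the way down, then push the released cover by its blue rib off the filter well and leave it lying flat on the aluminium ledge, completely clear of the well and not hanging far over the ledge's end. Do it by pressing and pushing only: do not lift or tip the cover, and leave the filter, the bottle, the jar and the crucible where they are.

Things in the scene. Friction and masses are not known exactly. Their poses are not given: they have to be found in the camera images.
- filter_box: Low white box, blue base, fixed to the bench, 270 mm (its x) by 100 mm (y). Origin: centre of its underside (without the tab's pod); z up. The cover slides off along +x, roughly world +y (within 0.46 rad). Sliding floor 60 mm above the bench. Guides along both long sides leave a channel 73 mm wide, 8 mm deep. Pod of the tab: x -42 to 6, y 50 to 98 mm, top 64 mm.
- well_mid (a point): Centre of the filter well's mouth: x = -73, y = 0, z = 60 mm in the box's frame, same axes. Well 80 mm (x) by 50 mm (y), 40 mm deep. Rear stop at box x = -135 to -125 mm, top 66 mm above the bench. Over the shut cover's long edges, box x = -125 to -30 mm, blue lips (top 72 mm above the bench) reach in to y = +-30 mm, so it cannot be lifted there.
- ledge_mid (a point): Middle of the bare aluminium ledge's upper face: x = 62.5, y = 0, z = 60 mm in the box's frame, same axes. The ledge is level with the sliding floor and runs from box x = -10 to +135 mm; its end is open, without a stop. A cover centred here lies wholly on the ledge, clear of the well.
- tab (a joint): Travel of the orange snap tab, m: 0 = up (locked), 0.009 = fully down. It moves straight down, takes about 5 N, has no return spring and stays where it is left. Its tooth, 1.5 mm in front of the cover's leading edge, blocks the cover until the tab is more than 7 mm down.
- tab_top (a point): Centre of the upper face of the tab's orange square pad, 30 x 30 mm; x = -18, y = 73 mm in the box's frame, 84 mm above the bench when up, 75 mm when fully down. Always higher than the box's lips and guides. Moves with the tab. Axes as the box.
- cover: Loose grey cover plate, 100 mm (x) by 70 mm (y) by 5 mm, 0.10 to 0.20 kg, with a blue rib across its top. Origin: centre of its underside; axes parallel to the box's. Shut it lies at x = -73.5 mm, y = 0, z = 60 mm in the box's frame over the well; it slides on plain friction with no spring and stops when the push stops.
- rib_back (a point): Middle of the rib's rear face, the face to push: 40 mm behind the cover's centre (-x), 22 mm above its underside. The rib is 10 mm thick (x), 50 mm wide (y), its top 30 mm above the cover's underside (90 mm above the bench). Axes as the cover.
- filter: White pleated filter block 60 x 36 x 30 mm, loose in the well under the cover, top 50 mm above the bench. Origin: centre of its underside. Leave alone.
- bottle: White bottle with a red band, 42 mm diameter, 85 mm high, standing beside the box. Origin: centre of its underside. Leave alone.
- jar: Amber jar with black cap, 42 mm diameter, 60 mm high, standing beside the box. Origin: centre of its underside. Leave alone.
- crucible: White ceramic crucible, 40 mm diameter, 30 mm high, standing beside the box. Origin: centre of its underside. Leave alone.
Things that resemble listed ones, but are neither listed nor needed, are in the scene too. What is meant by the cover is not green, pink or red, and is the larger of those in its own colour.

How it is judged (in metres and radians):
On the way:
1. the tab is pressed down while the cover is still on its seat (value of joint tab above 0.0075 m and x of cover in the frame of filter_box below -0.06 m), for 0.1 s.
At the end, for the whole second after the job is handed in: The tab is down (more than 7.5 mm) and the cover lies at rest, flat (within 0.06 rad) on the ledge: its centre 38 to 110 mm along +x from the box's centre, within 10 mm of the centre line, underside within 4 mm of the ledge's height (x of cover in the frame of filter_box between 0.038 and 0.11 m and y of cover in the frame of filter_box between -0.01 and 0.01 m and z of cover in the frame of filter_box between 0.056 and 0.064 m and angle between cover's own z axis and vertical below 0.06 rad and linear speed of cover below 0.01 m/s and value of joint tab above 0.0075 m); the robot touches nothing.
It fails at once if the cover is lifted (underside more than 15 mm above the ledge) or tipped by more than 0.25 rad (z of cover in the frame of filter_box above 0.075 m or angle between cover's own z axis and vertical above 0.25 rad).
It fails at once if the filter is moved by more than 15 mm (distance of filter from where it was at the start of the episode above 0.015 m).
It fails at once if the bottle, jar or crucible is moved by more than 20 mm or tipped by more than 0.3 rad (distance of any of bottle, jar, crucible from where it was at the start of the episode above 0.02 m or angle between any of bottle, jar, crucible's own z axis and vertical above 0.3 rad).
It also fails if it takes over 35 s, if anything falls off the work surface, if the arm or the gripper's body presses on something with over 40 N, if the wrist force passes 120 N, or if a joint passes its speed limit or range.

## Working session

There is one attempt and no reset: what is moved stays moved. The work goes in short steps, Python scripts to look and compute and a tool call to move; the robot and the scene stay as the last step left them, time stands still between calls to the robot, and variables do not carry over. Pictures are saved under pics/ and viewed, at most 10 in all, crops included, and the job is handed in when it is done.

Besides the shell and the picture viewer there is one more tool, called after ">>>" in YAML: its name, and indented under it one key for each argument. drive_tool: Moves the arm, as the interface text tells. Its arguments: {"type":"object","properties":{"targets":{"type":"array"}},"required":["targets"]}

```bash
mkdir -p pics
python3 - <<'E'
from cell import *
import cv2
print(state(), grip_depth)
for n in("top","side"):
    c=read_camera(n); cv2.imwrite(f"pics/{n}0.png",c["frame"][:,:,::-1]); print(n,c["fx"],c["fy"],c["cx"],c["cy"],c["R"],c["t"])
E
```

```text
{'t': 0.0, 'joints': array([-1.25556312e+00,  4.91617502e-01,  1.55945921e+00,  1.65061218e-05,
        1.09166931e+00, -1.05636881e-01]), 'qvel': array([-7.62482086e-04,  3.64979142e-04,  9.15613013e-04, -2.23936857e-03,
       -5.03607894e-05, -4.70207777e-05]), 'tau': array([ 1.18099433e-03, -6.12645435e+01, -2.58179533e+01,  6.93037058e-02,
        4.82398644e-02, -1.42106110e-04]), 'eef_pos': array([ 255.27551336, -570.22845861,  214.02238199]), 'tcp_rot': array([-3.14044726e+00, -1.36168821e-04,  4.20862391e-01]), 'ft_force': array([ 0.27350793,  0.1229398 , -0.04190551]), 'moment': array([ 0.0385313 ,  0.06826922, -0.01880172]), 'grip_force': 0.0, 'opening': 0.9984092475608156} 18.8
top 368.9729438599678 368.9729438599678 255.68851796423678 183.71975031059742 [[-0.00367348 -0.9999465   0.00966923]
 [-0.98490545  0.00194456 -0.17308228]
 [ 0.17305421 -0.01015909 -0.9848599 ]] [-43.94036879 548.14144837 751.86267113]
side 445.0525077162722 445.0525077162722 250.23808683632677 190.96592446429958 [[-0.96803425 -0.25071809 -0.0070798 ]
 [-0.1732244   0.68870828 -0.70404135]
 [ 0.18139182 -0.68030974 -0.71012369]] [492.52776596 198.27072216 916.7719796 ]
```

View pics/top0.png

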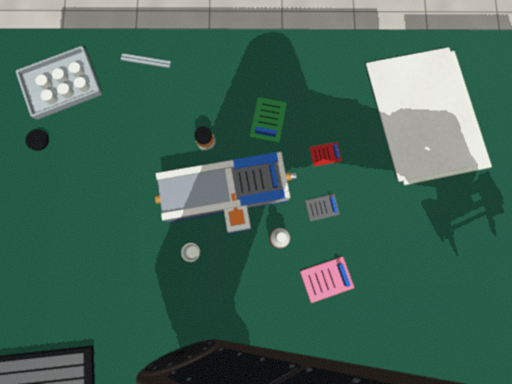

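View pics/side0.png

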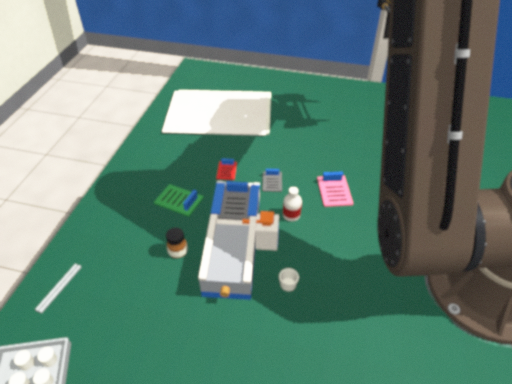

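The top view shows the box (cols 157-290, rows 155-218), with the orange pad at about (237,217) and the grey cover with blue rib at about (257,180). The jar is at (205,138), the bottle at (280,238) and the crucible at (190,252). I'll enlarge it to get exact pixels.

```bash
cat > h.py <<'E'
import numpy as np
def ray(c,u,v,z):
    d=c["R"].T@np.array([(u-c["cx"])/c["fx"],(v-c["cy"])/c["fy"],1]); o=-c["R"].T@c["t"]
    return o+d*(z-o[2])/d[2]
def proj(c,X):
    p=c["R"]@X+c["t"]; return p[0]/p[2]*c["fx"]+c["cx"],p[1]/p[2]*c["fy"]+c["cy"]
E
python3 - <<'E'
import cv2
a=cv2.imread("pics/top0.png")[135:265,145:305]; b=cv2.imread("pics/side0.png")[170:305,160:310]
cv2.imwrite("pics/topc.png",cv2.resize(a,None,fx=5,fy=4.6 and 5,interpolation=cv2.INTER_CUBIC)[:600])
cv2.imwrite("pics/sidec.png",cv2.resize(b,None,fx=4,fy=4,interpolation=cv2.INTER_CUBIC))
E
```

```text
(no output)
```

View pics/topc.png

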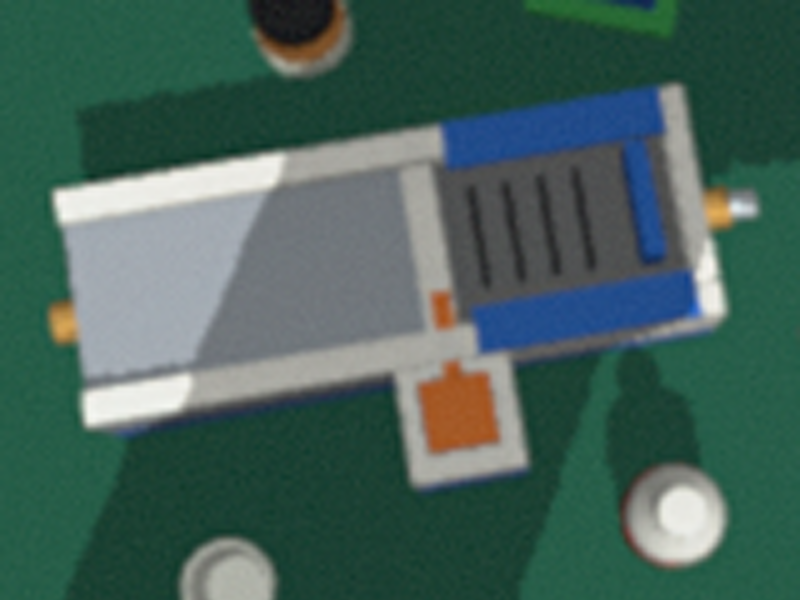

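View pics/sidec.png

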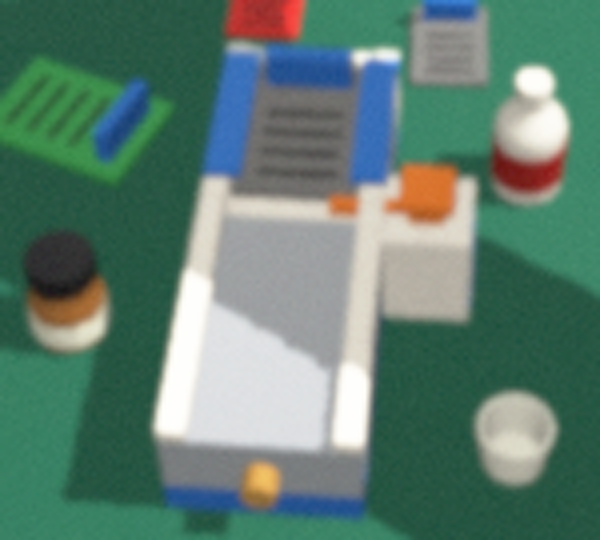

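The crops give these corners:

| Feature | Top crop (px) | Side crop (px) |
|---|---|---|
| Guide end corners | (53,190), (86,428) | (157,436), (367,447) |
| Lip corners | (442,124), (478,352), (660,90), (698,315) | not used |
| Pad centre | (458,414) | (430,187) |

Next I'll fit the box pose to them.

```bash
cat >> h.py <<'E'
def box(p,P):
    c,s=np.cos(p[2]),np.sin(p[2]); return np.array([p[0]+c*P[0]-s*P[1],p[1]+s*P[0]+c*P[1],P[2]])
E
python3 - <<'E'
from h import *; from cell import *
from scipy.optimize import least_squares
T=read_camera("top");S=read_camera("side")
D=[((-18,73,84),458,414),((135,-50,68),53,190),((135,50,68),86,428),((-30,-50,72),442,124),((-30,50,72),478,352),((-125,-50,72),660,90),((-125,50,72),698,315)]
E=[((-18,73,84),430,187),((135,-50,68),157,436),((135,50,68),367,447)]
ob=[(T,P,(x+.5)/5+144.5,(y+.5)/5+134.5) for P,x,y in D]+[(S,P,(x+.5)/4+159.5,(y+.5)/4+169.5) for P,x,y in E]
f=lambda p:np.concatenate([np.subtract(proj(c,box(p,P)),(u,v)) for c,P,u,v in ob])
for nm,o in(("all",ob),("top",ob[:7])):
    g=lambda p:np.concatenate([np.subtract(proj(c,box(p,P)),(u,v)) for c,P,u,v in o])
    r=least_squares(g,[500,50,1.6],x_scale=[10,10,.1]); print(nm,r.x,r.fun.reshape(-1,2).round(1).tolist())
    p=r.x
    for n,P in dict(tab=(-18,73,84),rib=(-113.5,0,82),end=(27.5,0,82),ax=(0,0,0)).items(): print(n,box(p,P).round(1))
np.save("p.npy",p)
for n,u,v,z in(("bottle",(680+.5)/5+144.5,(510.5)/5+134.5,85),("jar",(293)/5+144.5,(10)/5+134.5,60),("cruc",228/5+144.5,580/5+134.5,30)): print(n,ray(T,u,v,z).round(0))
E
```

```text
all [541.33164277  25.5045449    1.74487697] [[-0.2, -0.2], [0.1, 0.8], [-0.1, -0.3], [-0.9, 0.3], [-0.1, 0.8], [-0.6, -0.5], [0.7, 0.2], [-0.1, -0.0], [0.0, -0.9], [-0.7, -0.3]]
tab [472.6  -4.9  84. ]
rib [561.  -86.3  82. ]
end [536.6  52.6  82. ]
ax [541.3  25.5   0. ]
top [541.70523395  25.2098953    1.74106778] [[-0.1, -0.3], [0.4, 0.3], [-0.1, -0.7], [-0.6, 0.1], [-0.0, 0.7], [-0.3, -0.5], [0.8, 0.3]]
tab [472.8  -4.9  84. ]
rib [560.9 -86.6  82. ]
end [537.   52.3  82. ]
ax [541.7  25.2   0. ]
bottle [433. -95.  85.]
jar [651.  69.  60.]
cruc [406.  96.  30.]
```

>>> drive_tool:
  targets:
    - {"jaw": 0,"travel": [0.036,-0.0355,0.008],"twist": -0.11}
    - {"jaw": 0,"travel": [0.072,-0.071,0.016],"twist": -0.22}
    - {"jaw": 0,"travel": [0.108,-0.107,0.024],"twist": -0.33}
    - {"jaw": 0,"travel": [0.143,-0.142,0.032],"twist": -0.44}
    - {"jaw": 0,"travel": [0.179,-0.178,0.04],"twist": -0.55}
    - {"jaw": 0,"travel": [0.215,-0.214,0.05],"twist": -0.66}
    - {"jaw": 0,"travel": [0.215,-0.214,0.05],"twist": -0.66}
    - {"jaw": 0,"travel": [0.215,-0.214,0.05],"twist": -0.66}

```text
t: 0.87
eef_pos: [364.4, -283.1, 164.0]
tcp_rot: [-3.14, -0.001, 1.083]
ft_force: [0.8, -1.0, 0.5]
opening: 0.496
grip_force: 0.0
```

```bash
cat > go.py <<'E'
# usage: go.py bx by z : tool-frame move to a box-frame point
import sys; from h import *; from cell import state
s=state(); p=np.load("p.npy"); p[2]=1.743
from scipy.spatial.transform import Rotation as Ro
R=Ro.from_euler("xyz",s["tcp_rot"]).as_matrix(); X=box(p,[float(a) for a in sys.argv[1:4]])
e=s["eef_pos"]-[p[0],p[1],0]; c,q=np.cos(p[2]),np.sin(p[2])
print("travel",(R.T@(X-s["eef_pos"])).round(1),"twist",round(s["tcp_rot"][2]-p[2],3),"now in box",round(c*e[0]+q*e[1],1),round(-q*e[0]+c*e[1],1),e[2].round(1),"rot",s["tcp_rot"].round(3),"F",s["ft_force"].round(1),"open",round(s["opening"],3),"t",s["t"])
E
python3 go.py -18 73 110
```

```text
travel [296.4 -34.3  54.3] twist -0.66 now in box -273.4 227.5 164.0 rot [-3.140e+00 -1.000e-03  1.083e+00] F [ 0.8 -1.   0.5] open 0.496 t 0.8667
```

>>> drive_tool:
  targets:
    - {"jaw": 0,"travel": [0.038,-0.004,0.007],"twist": -0.095}
    - {"jaw": 0,"travel": [0.076,-0.009,0.014],"twist": -0.19}
    - {"jaw": 0,"travel": [0.114,-0.013,0.021],"twist": -0.285}
    - {"jaw": 0,"travel": [0.152,-0.018,0.028],"twist": -0.38}
    - {"jaw": 0,"travel": [0.19,-0.022,0.035],"twist": -0.475}
    - {"jaw": 0,"travel": [0.228,-0.026,0.042],"twist": -0.57}
    - {"jaw": 0,"travel": [0.266,-0.031,0.049],"twist": -0.66}
    - {"jaw": 0,"travel": [0.296,-0.034,0.054],"twist": -0.66}

```text
t: 1.53
eef_pos: [473.8, -7.7, 110.1]
tcp_rot: [-3.141, -0.0, 1.747]
ft_force: [0.4, -0.5, 0.1]
opening: 0.012
grip_force: 0.0
```

>>> drive_tool:
  targets:
    - {"jaw": 0,"travel": [0,0,0],"twist": 0}
    - {"jaw": 0,"travel": [0,0,0],"twist": 0}
    - {"jaw": 0,"travel": [0,0,0],"twist": 0}

```text
t: 1.78
eef_pos: [473.3, -10.3, 110.6]
tcp_rot: [-3.141, 0.0, 1.741]
ft_force: [-0.5, 0.4, -0.6]
opening: 0.003
grip_force: 0.0
```

```bash
python3 go.py -18 73 84
python3 - <<'E'
from cell import *; import cv2
cv2.imwrite("pics/s1.png",cv2.resize(read_camera("side")["frame"][150:310,140:330,::-1],None,fx=4,fy=3.7,interpolation=cv2.INTER_CUBIC))
E
```

```text
travel [ 5.3  0.5 26.6] twist -0.002 now in box -23.3 73.5 110.6 rot [-3.141  0.     1.741] F [-0.5  0.4 -0.6] open 0.003 t 1.7833
```

View pics/s1.png

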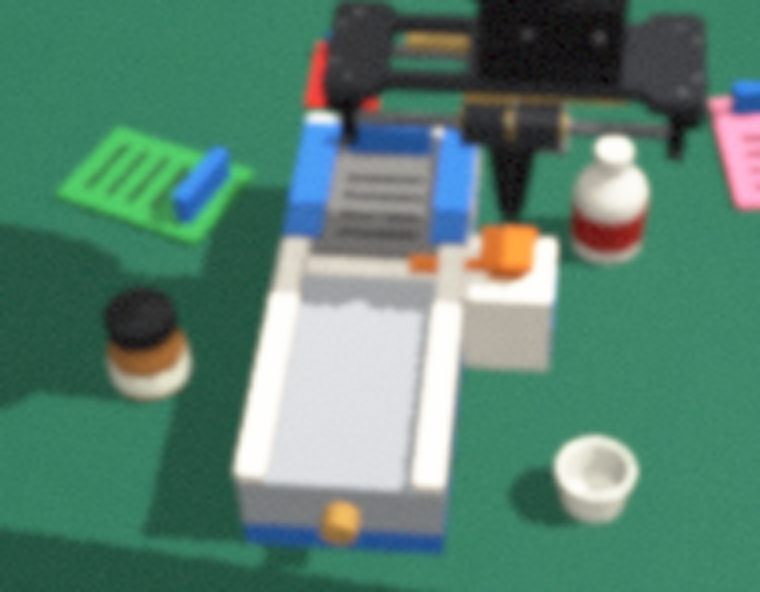

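The closed fingertip is at (512,215), just above and behind the orange pad at (510,245), which matches the fit. I'll shift 5 mm and press down slowly.

>>> drive_tool:
  targets:
    - {"jaw": 0,"travel": [0.005,0,0.01],"twist": 0}
    - {"jaw": 0,"travel": [0.005,0,0.02],"twist": 0}
    - {"jaw": 0,"travel": [0.005,0,0.025],"twist": 0}
    - {"jaw": 0,"travel": [0.005,0,0.027],"twist": 0}
    - {"jaw": 0,"travel": [0.005,0,0.029],"twist": 0}
    - {"jaw": 0,"travel": [0.005,0,0.031],"twist": 0}
    - {"jaw": 0,"travel": [0.005,0,0.033],"twist": 0}
    - {"jaw": 0,"travel": [0.005,0,0.034],"twist": 0}

```text
t: 2.5
eef_pos: [472.5, -5.9, 77.0]
tcp_rot: [3.142, 0.0, 1.74]
ft_force: [-1.5, -2.7, 4.9]
opening: 0.003
grip_force: 2.5
```

```bash
python3 go.py -18 73 75
```

```text
travel [0.8 0.5 2. ] twist -0.003 now in box -18.8 73.5 77.0 rot [3.142 0.    1.74 ] F [-1.5 -2.7  4.9] open 0.003 t 2.5
```

The force is 4.9 N, so the tab is moving as expected. I'll press on to the bottom.

>>> drive_tool:
  targets:
    - {"jaw": 0,"travel": [0,0,0.001],"twist": 0}
    - {"jaw": 0,"travel": [0,0,0.002],"twist": 0}
    - {"jaw": 0,"travel": [0,0,0.003],"twist": 0}
    - {"jaw": 0,"travel": [0,0,0.003],"twist": 0}
    - {"jaw": 0,"travel": [0,0,0.003],"twist": 0}

```text
t: 2.92
eef_pos: [472.8, -5.6, 75.1]
tcp_rot: [3.14, 0.001, 1.741]
ft_force: [-7.2, -3.7, 25.2]
opening: 0.007
grip_force: 12.8
```

The tab has bottomed out: TCP at 75.1 mm and force up to 25 N. I'll rise and go behind the rib.

>>> drive_tool:
  targets:
    - {"jaw": 0,"travel": [0,0,-0.015],"twist": 0}
    - {"jaw": 0.15,"travel": [0,0,-0.04],"twist": 0}
    - {"jaw": 0.15,"travel": [-0.03,0.018,-0.04],"twist": 0}
    - {"jaw": 0.15,"travel": [-0.06,0.036,-0.04],"twist": 0}
    - {"jaw": 0.15,"travel": [-0.09,0.054,-0.04],"twist": 0}
    - {"jaw": 0.15,"travel": [-0.12,0.073,-0.04],"twist": 0}
    - {"jaw": 0.15,"travel": [-0.12,0.073,-0.04],"twist": 0}
    - {"jaw": 0.15,"travel": [-0.12,0.073,-0.04],"twist": 0}

```text
t: 3.58
eef_pos: [565.5, -112.2, 113.1]
tcp_rot: [3.141, -0.0, 1.739]
ft_force: [-0.8, 1.1, 0.0]
opening: 0.154
grip_force: 0.0
```

```bash
python3 go.py -135 0 74
python3 - <<'E'
from cell import *; import cv2
a=read_camera("side")["frame"][150:270,180:310,::-1]
cv2.imwrite("pics/s2.png",cv2.resize(a,None,fx=5,fy=5,interpolation=cv2.INTER_CUBIC))
E
```

```text
travel [ 4.5  0.1 39.1] twist -0.004 now in box -139.5 0.2 113.1 rot [ 3.141 -0.     1.739] F [-0.8  1.1  0. ] open 0.154 t 3.5833
```

View pics/s2.png

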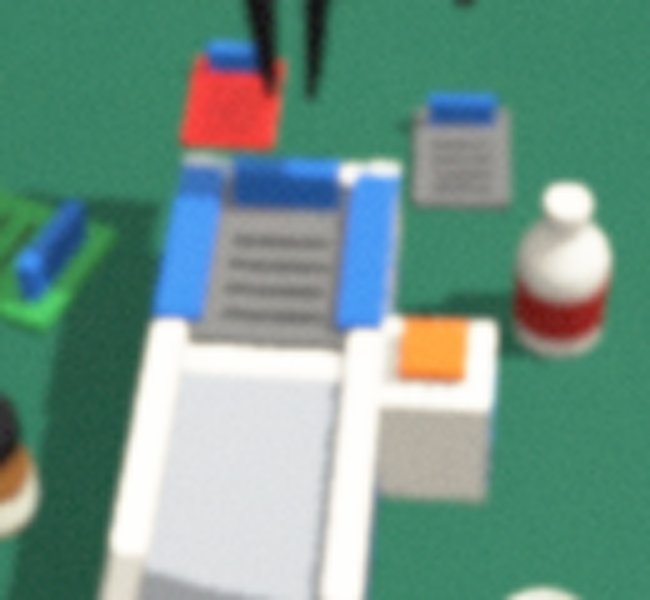

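The tab at (433,348) is flush and its tooth is gone. The cover is still on its seat, with the fingertips at (270,90) and (312,95) above and behind the rib. I'll descend and start pushing.

>>> drive_tool:
  targets:
    - {"jaw": 0.15,"travel": [0.002,0,0.02],"twist": 0}
    - {"jaw": 0.15,"travel": [0.002,0,0.04],"twist": 0}
    - {"jaw": 0.15,"travel": [0.002,0,0.04],"twist": 0}
    - {"jaw": 0.15,"travel": [0.006,0,0.04],"twist": 0}
    - {"jaw": 0.15,"travel": [0.012,0,0.04],"twist": 0}
    - {"jaw": 0.15,"travel": [0.018,0,0.04],"twist": 0}
    - {"jaw": 0.15,"travel": [0.024,0,0.04],"twist": 0}
    - {"jaw": 0.15,"travel": [0.028,0,0.04],"twist": 0}

```text
t: 4.3
eef_pos: [560.4, -82.7, 74.6]
tcp_rot: [3.14, 0.001, 1.741]
ft_force: [0.6, -2.2, 1.5]
opening: 0.147
grip_force: 0.9
```

```bash
python3 go.py 20 0 73
```

```text
travel [ 1.296e+02 -1.000e-01  1.500e+00] twist -0.002 now in box -109.6 0.1 74.6 rot [3.140e+00 1.000e-03 1.741e+00] F [ 0.6 -2.2  1.5] open 0.147 t 4.3
```

>>> drive_tool:
  targets:
    - {"jaw": 0.15,"travel": [0.008,0,0],"twist": 0}
    - {"jaw": 0.15,"travel": [0.016,0,0],"twist": 0}
    - {"jaw": 0.15,"travel": [0.024,0,0],"twist": 0}
    - {"jaw": 0.15,"travel": [0.032,0,0],"twist": 0}
    - {"jaw": 0.15,"travel": [0.04,0,0],"twist": 0}
    - {"jaw": 0.15,"travel": [0.048,0,0],"twist": 0}
    - {"jaw": 0.15,"travel": [0.056,0,0],"twist": 0}
    - {"jaw": 0.15,"travel": [0.064,0,0],"twist": 0}

```text
t: 4.97
eef_pos: [549.2, -19.6, 73.6]
tcp_rot: [3.142, 0.0, 1.741]
ft_force: [0.1, -2.2, 2.0]
opening: 0.148
grip_force: 1.0
```

```bash
python3 go.py 18 0 73
```

```text
travel [63.5  0.2  0.6] twist -0.002 now in box -45.5 0.3 73.6 rot [3.142 0.    1.741] F [ 0.1 -2.2  2. ] open 0.148 t 4.9667
```

>>> drive_tool:
  targets:
    - {"jaw": 0.15,"travel": [0.008,0,0],"twist": 0}
    - {"jaw": 0.15,"travel": [0.016,0,0],"twist": 0}
    - {"jaw": 0.15,"travel": [0.024,0,0],"twist": 0}
    - {"jaw": 0.15,"travel": [0.032,0,0],"twist": 0}
    - {"jaw": 0.15,"travel": [0.04,0,0],"twist": 0}
    - {"jaw": 0.15,"travel": [0.048,0,0],"twist": 0}
    - {"jaw": 0.15,"travel": [0.055,0,0],"twist": 0}
    - {"jaw": 0.15,"travel": [0.06,0,0],"twist": 0}

```text
t: 5.63
eef_pos: [538.9, 39.5, 73.6]
tcp_rot: [-3.141, 0.0, 1.741]
ft_force: [-0.8, -1.2, 0.3]
opening: 0.152
grip_force: 0.9
```

>>> drive_tool:
  targets:
    - {"jaw": 0.15,"travel": [0.001,0,0],"twist": 0}
    - {"jaw": 0.15,"travel": [0.001,0,0],"twist": 0}
    - {"jaw": 0.15,"travel": [-0.008,0,0],"twist": 0}
    - {"jaw": 0.15,"travel": [-0.02,0,0],"twist": 0}
    - {"jaw": 0.15,"travel": [-0.03,0,-0.02],"twist": 0}
    - {"jaw": 0.15,"travel": [-0.04,0,-0.05],"twist": 0}
    - {"jaw": 0.15,"travel": [-0.06,0,-0.08],"twist": 0}
    - {"jaw": 0.15,"travel": [-0.09,0,-0.11],"twist": 0}

```text
t: 6.3
eef_pos: [553.9, -50.5, 184.4]
tcp_rot: [-3.141, -0.0, 1.742]
ft_force: [1.4, 0.0, -0.4]
opening: 0.149
grip_force: 0.0
```

```bash
python3 go.py 18 0 73
python3 - <<'E'
from cell import *; import cv2
a=read_camera("side")["frame"][170:305,160:310,::-1]
cv2.imwrite("pics/s3.png",cv2.resize(a,None,fx=4,fy=4,interpolation=cv2.INTER_CUBIC))
E
```

```text
travel [ 94.6   0.9 111.4] twist -0.001 now in box -76.7 1.0 184.4 rot [-3.141 -0.     1.742] F [ 1.4  0.  -0.4] open 0.149 t 6.3
```

View pics/s3.png

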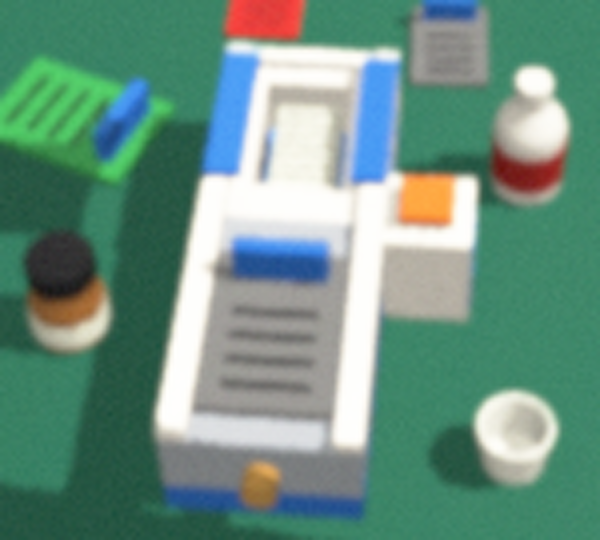

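The cover lies flat on the ledge between rows 265 and 415, with bare ledge at both ends, so its centre is at about box x = 66 mm. The well is open with the filter in place, the tab is down, and the bottle, jar and crucible haven't moved.

```bash
python3 -c "from cell import *; print(job_done())"
```

```text
the job is handed in; nothing more can be done
None
```

The job is handed in at about 6.3 s: the tab is fully down, the cover lies flat on the ledge with its centre at about box x = 66 mm and clear of the well, and the filter, bottle, jar and crucible look unmoved in the last picture; no verdict was returned.

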